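# Slide the beating block under the spring flap of its holder

### The job

Put the pine beating block away in its holder: press the long steel strip at the holder's side down with one fingertip so that the spring flap stands wide open, and keep it down while the other fingertip pushes the block along the lane, under the flap, fully home against the end stop. Then back off so that the flap springs shut behind the block. Only press and push: do not grip or lift the block or ram it into the stop, and leave the mould, the clay tube and the cutter beside the holder alone.

Things in the scene. Friction and masses are not known exactly. Their poses are not given: they have to be found in the camera images.
- holder: Low wooden holder fixed to the table, 276 x 80 mm. Origin: on the table under the lane's centre line, at the pocket's mouth. x: along the lane, the way the block is pushed; y: to the hinge side; z up. The lane is y = -26 to 26 mm, from x = -150 mm to the pocket, its floor at z = 4 mm, with kerbs 4 mm thick up to z = 14 mm on both sides.
- stop (a point): Middle of the end stop's face, at x = 93.5 mm, y = 0, z = 21 mm of the holder; its top is at z = 38 mm. The pocket runs from x = 0 to this face; it has a wall up to z = 30 mm on the hinge side, the 14 mm high kerb on the other side, and no roof but the flap.
- hinge (a point): Point on the axis of the flap's hinge shaft (7 mm thick) at x = 0, y = 33 mm, z = 38 mm of the holder. The shaft runs along the holder's x from -171 to 92 mm, on three brackets up to 44 mm high at x = -158, -12 and 86 mm (y = 27 to 39 mm).
- flap (a joint): Flap angle in rad: 0 shut, 1.4 open against its stop. A spring shuts it whenever it is let go (strip needs 3 to 7 N). Shut, the aluminium plate lies level at z = 38 mm over the pocket at y = 4 to 33 mm. At 1.2 rad plate and lip stand wholly at y > 6 mm of the holder and up to 68 mm above the table, between the two fingers; at y < 5 mm lane and pocket are then free from above.
- lip_edge (a point): Middle of the lower edge of the flap's lip, a 3 mm thick tab across the mouth (x = -3 to 0 mm of the holder). Shut, it spans y = 4 to 22 mm and hangs down to 23 mm above the table, so the block cannot pass. From 0.95 rad on it clears the block's top. In its swing it never reaches below y = 0. It drops behind the block only if the block is home.
- strip_mid (a point): Middle of the press strip: flat steel strip 20 mm wide, 4 mm thick, part of the flap, parallel to the shaft, x = -170 to 36 mm of the holder, 22 to 42 mm from the shaft axis, joined to it at both ends. Shut it slopes up and outward (y 61, z 53 mm of the holder); flap at 0.5: level, y 65, z 38; at 1.2: sloping down, y 58, z 17. Pressed straight down at y = 57 to 65 mm it opens the flap; a fingertip can slide along it.
- block: Plain pine block, 45 x 90 x 30 mm, about 0.085 kg, loose, lying in the lane with 10 to 35 mm between it and the lip. Origin: centre of its underside. Its y axis is its 90 mm length, along the lane. Home, its centre is 45 to 48.5 mm beyond the holder's origin along the holder's x, and its near end lies just behind the lip.
- sprig_mould: Bystander: brown round plaster mould, 66 mm across, 34 mm high; origin under its centre.
- tube_offcut: Bystander: grey-brown clay tube, 53 mm across, 50 mm high; origin under its centre.
- round_cutter: Bystander: round tin ring cutter, 66 mm across, 35 mm high; origin under its centre.
There are look-alikes about, which are no part of the job. What is shaped like the block but green or purple is not meant.

How it is judged:
By the outcome, as a careful person would: the job done as asked, in the order asked, and still so for the second after the job is handed in, with the robot touching nothing.
It also fails if it takes over 45 s, if anything falls off the work surface, if the arm or the gripper's body presses on something with over 40 N, if the wrist force passes 120 N, or if a joint passes its speed limit or range.

### The arm

A 6-joint arm with a two-finger parallel gripper is mounted at the origin on a cart in front of the work surface, level with it; the furniture and walls round the work are solid. World frame = base frame: x ahead of the robot, y to its left, z up, the work surface at z = 0. Lengths are in m, angles in rad, forces in N, time in s.
With the tool pointing down it reaches from about 0.35 to 1 m from the base axis. Payload 7.1 kg.
Tool frame: the origin (TCP) lies on the centre line of the jaws, within the pads' length; the fingertips stand 11 mm ahead of it and the grasp point (between the pads) lies 8 mm behind it (env.nose_length is the distance from the TCP to the fingertips, in m); z points along the fingers, y is the direction in which the jaws open and shut (so a half turn about z gives the same grasp; the last joint's range is limited). The gripper opens to 85 mm and grips with 20 to 120 N. Pads are 22 mm wide; open, the fingers measure 114 mm over their backs; the gripper's body (76 mm by 85 mm) begins 54 mm behind the grasp point. The pads swing forward as they close: fully open they stand 13 mm farther back than shut.
Start: joints at [1.152, 0.423, 1.63, -0, 1.089, -0.019], TCP at [0.243, 0.576, 0.242] pointing down, gripper open.
Joint ranges: [-3, 3], [-0.9, 2.11], [0.09, 2.58], [-1.31, 4.45], [0.11, 2.69], [-2.54, 2.54]. Speed limits (rad/s): [2.39, 2.39, 3.01, 3.14, 3.14, 3.14].

### API

Orientations are given as a 3x3 rotation matrix whose columns are the frame's x, y, z axes.
In Python, from cell import monitor, read_camera, env gives the robot as it stands.
- The arm moves only by the tool apply_moves, never from a script. Its argument "moves" is a list of rows, each a list of 7 numbers: the shift along the tool's x, y, z in mm, then the turn, a rotation vector about the tool's x, y, z in rad, then the opening in per cent of the stroke, from 0 (shut) to 100 (fully open). A call has 1 to 12 rows; each row is the pose to reach, as a shift and turn from the pose measured when the call began, along the tool's axes at that moment; what a row does not reach only later rows make up. A row lasts 1/10 s, in which the tool goes at most 50 mm and 8.59 degrees, less where a joint would pass 70% of its speed; a pose out of reach is approached as far as the arm can. A call with a gripper value outside its range is refused whole. The fingers move at their own pace and stop on an object; "force" is the grip in N (left out, the last holds). Time passes only in rows, so rows that repeat a pose let the fingers close. It gives the time, the measured TCP pose, the force and the opening at its end, in the units of the state.
- monitor.observe(): the state, without advancing time (a new reading comes with each control period).
- read_camera(name): name is "scene" or "side" or "wrist"; returns a dict with "image" (420x560x3 uint8, red, green, blue), "mtx" (3x3 intrinsics, pixels), "cam_to_world" (4x4, takes a point from camera to world coordinates). Camera axes: x right, y down, z forward; pixel columns grow to the right and rows downward; lengths in m; the calibration is good to about 2 mm. A picture is of the moment at which its call begins. There is no depth.
- env.job_done(): hands the job in, once; it reports no verdict.
The state is a dict: "clock": time; "joint_pos": joint angles; "qd": joint speeds; "tau": joint torques, N m; "position": TCP position; "ee_rot": TCP orientation; "contact_force": force on the tool from outside, world axes, zero at the start; "moment": the same for the moment, N m; "width": finger opening in m.
Only numpy, scipy, OpenCV 4.12 (cv2) and the standard library are available. Lean on these libraries where they do the work, as an engineer would, in place of code of your own. Each camera call takes 0.05 s, during which the arm holds its last target.

## Working session

There is one attempt and no reset: what is moved stays moved. The work goes in short steps, Python scripts to look and compute and a tool call to move; the robot and the scene stay as the last step left them, time stands still between calls to the robot, and variables do not carry over. Pictures are saved under pics/ and viewed, and the job is handed in when it is done.

Besides the shell and the picture viewer there is one more tool, called after ">>>" in YAML: its name, and indented under it one key for each argument. apply_moves: Moves the arm, as the interface text tells. Its arguments: {"type":"object","properties":{"moves":{"type":"array","items":{"type":"array","items":{"type":"number"}}},"force":{"type":"number"}},"required":["moves"]}

```bash
ls; mkdir -p pics
python3 - <<'E'
from cell import monitor, read_camera, env
import cv2,numpy as np
s=monitor.observe()
for k,v in s.items(): print(k,np.round(v,4).tolist())
for n in ["scene","side","wrist"]:
    c=read_camera(n); cv2.imwrite(f"pics/{n}0.png",c["image"][:,:,::-1]); print(n,np.round(c["mtx"],1).tolist(),np.round(c["cam_to_world"],3).tolist())
E
```

```text
pics
clock 0.0
joint_pos [1.152, 0.4238, 1.6307, 0.0, 1.0886, -0.019]
qd [-0.0009, -0.0009, -0.0002, 0.0006, 0.0, 0.0011]
tau [-0.0012, -55.739, -28.174, -0.0, 0.0073, -0.0]
position [0.243, 0.5752, 0.2415]
ee_rot [[-0.9211, 0.3892, -0.0006], [0.3893, 0.9211, -0.0014], [0.0, -0.0016, -1.0]]
contact_force [0.7808, 0.4569, -0.0949]
moment [0.0332, -0.0026, 0.0056]
width 0.0856
scene [[502.6, 0.0, 278.3], [0.0, 502.6, 207.5], [0.0, 0.0, 1.0]] [[0.549, -0.65, 0.526, 0.007], [-0.836, -0.414, 0.361, -0.443], [-0.017, -0.637, -0.771, 0.981], [0.0, 0.0, 0.0, 1.0]]
side [[525.0, 0.0, 276.5], [0.0, 525.0, 204.4], [0.0, 0.0, 1.0]] [[0.972, -0.089, 0.218, 0.355], [-0.234, -0.444, 0.865, -1.08], [0.02, -0.892, -0.452, 0.602], [0.0, 0.0, 0.0, 1.0]]
wrist [[302.6, 0.0, 286.5], [0.0, 302.6, 208.1], [0.0, 0.0, 1.0]] [[0.389, 0.887, 0.249, 0.178], [0.921, -0.374, -0.107, 0.603], [-0.001, 0.271, -0.963, 0.372], [0.0, 0.0, 0.0, 1.0]]
```

View pics/scene0.png

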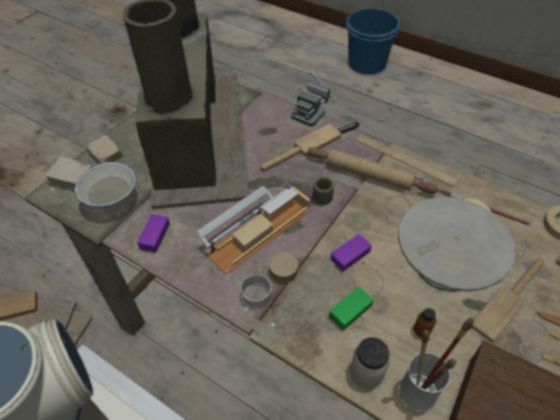

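View pics/side0.png

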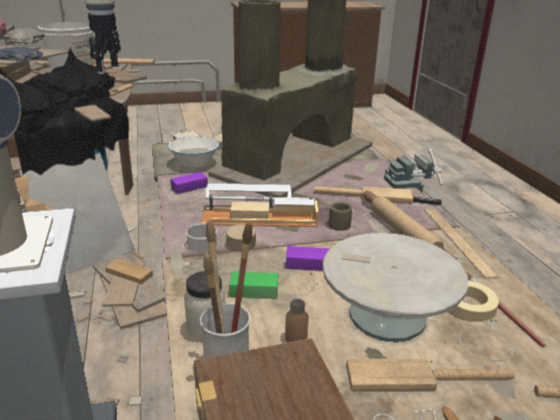

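View pics/wrist0.png

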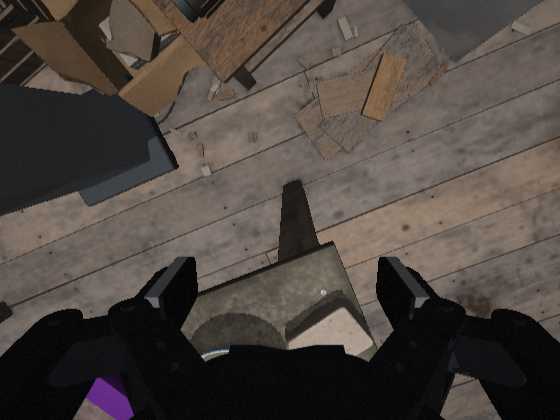

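The scene view shows the orange holder at about (258,230). The pine block is at (252,233) in its lane, with the flap plate at (281,203), the strip at (235,215), the mould at (283,266), the cutter at (256,290) and the tube at (323,190). Look-alikes are purple at (153,232) and (351,252), green at (351,307), and the wooden bat and tan offcuts at (103,150). I choose the pine block in the lane and check it in a crop.

Run:
```python
import cv2
a=cv2.imread("pics/scene0.png")[170:310,185:345]
cv2.imwrite("pics/c1.png",cv2.resize(a,None,fx=4.2,fy=4.2,interpolation=cv2.INTER_CUBIC))
a=cv2.imread("pics/side0.png")[170:260,180:360]
cv2.imwrite("pics/c2.png",cv2.resize(a,None,fx=4.4,fy=4.4,interpolation=cv2.INTER_CUBIC))
```

```text
(no output)
```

View pics/c1.png

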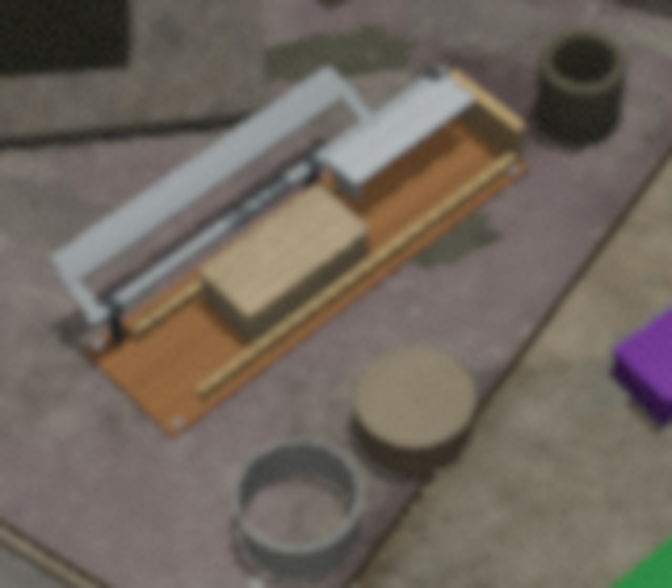

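View pics/c2.png

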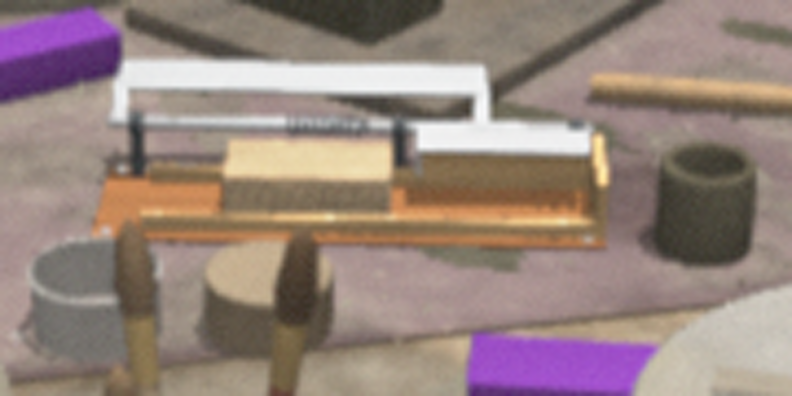

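The crop confirms it: a bare pine block between the kerbs, mouth and white plate toward the upper right, strip on the upper left. Next I measure the holder pose.

```bash
cat > h.py <<'E'
import numpy as np, cv2
from cell import monitor, read_camera, env
def proj(c,P):
    T=np.linalg.inv(c["cam_to_world"]); q=(T[:3,:3]@np.asarray(P,float).T).T+T[:3,3]
    u=(c["mtx"]@q.T).T; return u[:,:2]/u[:,2:]
def ray(c,uv,z):
    d=c["cam_to_world"][:3,:3]@np.linalg.solve(c["mtx"],[uv[0],uv[1],1.]); o=c["cam_to_world"][:3,3]
    return o+d*(z-o[2])/d[2]
def W(p,H):
    p=np.asarray(p,float);x,y,t=p_=H; c,s=np.cos(t),np.sin(t)
    return np.c_[x+c*p[:,0]-s*p[:,1],y+s*p[:,0]+c*p[:,1],p[:,2]]
E
python3 - <<'E'
from h import *
from scipy.optimize import least_squares
sc=read_camera("scene"); sd=read_camera("side")
S=lambda u,v:(185+(u)/4.2,170+v/4.2)
D=lambda u,v:(180+u/4.4,170+v/4.4)
names=[("sc base fl",sc,S(173,435),(None,),4),("sc base bl",sc,S(88,345),0,4),("sc base fr",sc,S(525,170),0,4),
("sd base fl",sd,D(92,235),0,4),("sd base fr",sd,D(605,245),0,4),
("sc strip l",sc,S(53,260),0,57.7),("sc strip r",sc,S(332,67),0,57.7),("sd strip l",sd,D(120,62),0,57.7),("sd strip r",sd,D(487,66),0,57.7)]
for n,c,uv,_,z in names: print(n,np.round(ray(c,uv,z/1e3)*1e3,1))
print("block top sc",[np.round(ray(sc,S(*p),.034)*1e3,1)[:2].tolist() for p in [(202,275),(238,318),(367,232),(320,188)]])
print("mould, cutter top",[np.round(ray(sc,S(*p[:2]),p[2])*1e3,1)[:2].tolist() for p in [(415,392,.034),(300,490,.035),(582,65,.05)]])
print(env.nose_length,[a for a in dir(env) if a[0]!='_'])
# joint fit of marked corners
obs=[((-170,70,57.7),sc,S(53,260)),((36,70,57.7),sc,S(332,67)),((-170,70,57.7),sd,D(120,62)),((36,70,57.7),sd,D(487,66)),
]
f=lambda h:np.concatenate([(proj(c,W([np.array(p)/1e3],h))[0]-uv) for p,c,uv in obs])
r=least_squares(f,[.55,.3,0.]);print(r.x,np.round(r.fun,1))
E
```

```text
sc base fl [445.5   6.6   4. ]
sc base bl [466.9  82.6   4. ]
sc base fr [707.2 -58.6   4. ]
sd base fl [446.6   3.7   4. ]
sd base fr [711.5 -61.4   4. ]
sc strip l [475.5 105.1  57.7]
sc strip r [674.8  56.3  57.7]
sd strip l [475.6 103.1  57.7]
sd strip r [676.7  58.2  57.7]
block top sc [[524.3, 42.3], [511.4, 8.2], [598.9, -18.4], [610.9, 22.1]]
mould, cutter top [[523.3, -99.7], [440.5, -82.8], [761.2, -63.7]]
0.011 ['PlanningError', 'job_done', 'nose_length']
[ 0.62446892 -0.00296442 -0.23548144] [ 0.1  0.1  0.1 -0.3 -0.1 -0.3 -0.2  0.3]
```

Run:
```python
from h import *
sc=read_camera("scene"); sd=read_camera("side")
for n,c,uv,z in [("slab L",sc,(153,203),0),("slab R",sc,(248,196),0),("body fl z.03",sc,(148,178),.03),("body fr z.03",sc,(212,184),.03),
 ("bowl rim l",sc,(78,190),.06),("bowl rim r",sc,(136,185),.06),("sd slab",sd,(222,148),0.03),("sd body low corner",sd,(263,173),.03),("sd body l",sd,(224,157),.03),("sd body top fr",sd,(263,100),.2),("sd pipe",sd,(260,80),.2)]:
    print(n,np.round(ray(c,uv,z)*1e3))
H=(.6245,-.003,-.2355)
s=monitor.observe();R=s["ee_rot"];p=s["position"]
for L in [(-130,26.5,150)]:
    t=W([np.array(L)/1e3],H)[0];print(t,R.T@(t-p)*1e3)
c,sn=np.cos(H[2]),np.sin(H[2]);Rt=np.array([[-c,-sn,0],[-sn,c,0],[0,0,-1.]])
print(cv2.Rodrigues(R.T@Rt)[0].ravel())
```

```text
slab L [515. 295.   0.]
slab R [665. 103.   0.]
body fl z.03 [556. 341.  30.]
body fr z.03 [629. 188.  30.]
bowl rim l [415. 435.  60.]
bowl rim r [505. 325.  60.]
sd slab [557. 416.  30.]
sd body low corner [639. 206.  30.]
sd body l [552. 342.  30.]
sd body top fr [662. 321. 200.]
sd pipe [702. 548. 200.]
[0.50427151 0.05310134 0.15      ] [-443.86175568 -379.63880214   92.27567547]
[-3.76704505e-04 -3.77944910e-05 -1.64291216e-01]
```

>>> apply_moves:
  moves:
    - [-37,-32,0,0,0,-0.014,64]
    - [-74,-63,0,0,0,-0.028,64]
    - [-111,-95,0,0,0,-0.041,64]
    - [-148,-127,5,0,0,-0.055,64]
    - [-185,-158,10,0,0,-0.069,64]
    - [-222,-190,15,0,0,-0.082,64]
    - [-259,-221,20,0,0,-0.096,64]
    - [-296,-253,25,0,0,-0.11,64]
    - [-333,-285,30,0,0,-0.123,64]
    - [-370,-316,35,0,0,-0.137,64]
    - [-407,-348,40,0,0,-0.15,64]
    - [-444,-380,45,0,0,-0.164,64]

```text
clock: 1.55
position: [0.505, 0.0508, 0.1974]
ee_rot: [[-0.972, 0.233, 0.001], [0.233, 0.972, -0.0], [-0.001, -0.0, -1.0]]
contact_force: [1.3, 0.0, -0.1]
width: 0.0549
```

Run:
```python
from h import *
for n in ["side","wrist","scene"]:
    c=read_camera(n); cv2.imwrite(f"pics/{n}1.png",c["image"][:,:,::-1])
    if n!="wrist":
        p=monitor.observe()["position"]
        x,y=proj(c,[p])[0].astype(int); print(n,x,y)
        a=c["image"][max(0,y-80):y+70,max(0,x-100):x+100,::-1]
        cv2.imwrite(f"pics/{n}1c.png",cv2.resize(a,None,fx=3.9,fy=3.9,interpolation=cv2.INTER_CUBIC))
```

```text
side 222 137
scene 217 193
```

View pics/wrist1.png

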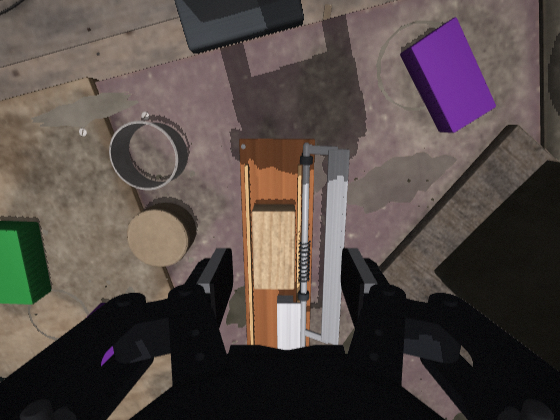

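View pics/side1c.png

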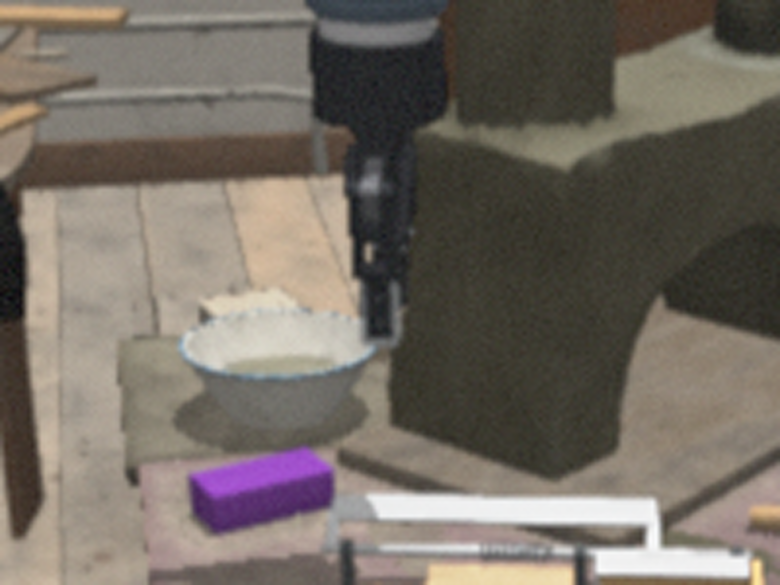

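Run:
```python
from h import *
H=(.6245,-.003,-.2355)
w=read_camera("wrist"); sd=read_camera("side"); s=monitor.observe();p=s["position"];R=s["ee_rot"]
pts=dict(stripLo=(-170,70,57.7),stripLi=(-170,52.4,48.3),fl=(-175,-34,4),bl=(-175,46,4),kerbR0=(-150,26,14),kerbL0=(-150,-30,14),blkNL=(-110,-22.5,34),blkNR=(-110,22.5,34),plate=(0,4,38),tip_push=0)
for k,v in pts.items():
    if v: print(k,np.round(proj(w,W([np.array(v)/1e3],H))[0]).tolist())
for n in (0,5,11,16,20): print(n,np.round(proj(sd,[p+R@np.array([0,-.0345,n/1e3])])[0],1), np.round(proj(w,[p+R@np.array([0,-.0345,n/1e3]),p+R@np.array([0,.0345,n/1e3])]),1).tolist())
a=w["image"][125:345,200:390,::-1]
cv2.imwrite("pics/w1c.png",cv2.resize(a,None,fx=2.7,fy=2.7,interpolation=cv2.INTER_CUBIC))
```

```text
stripLo [337.0, 157.0]
stripLi [317.0, 156.0]
fl [230.0, 147.0]
bl [307.0, 146.0]
kerbR0 [288.0, 172.0]
kerbL0 [234.0, 172.0]
blkNL [240.0, 214.0]
blkNR [284.0, 214.0]
plate [268.0, 311.0]
0 [218.5 141.7] [[216.6, 272.9], [361.4, 272.4]]
5 [218.5 143.8] [[218.9, 268.0], [359.0, 267.6]]
11 [218.6 146.4] [[221.4, 262.6], [356.3, 262.2]]
16 [218.7 148.5] [[223.4, 258.4], [354.2, 258.0]]
20 [218.7 150.2] [[224.8, 255.2], [352.6, 254.8]]
```

View pics/w1c.png

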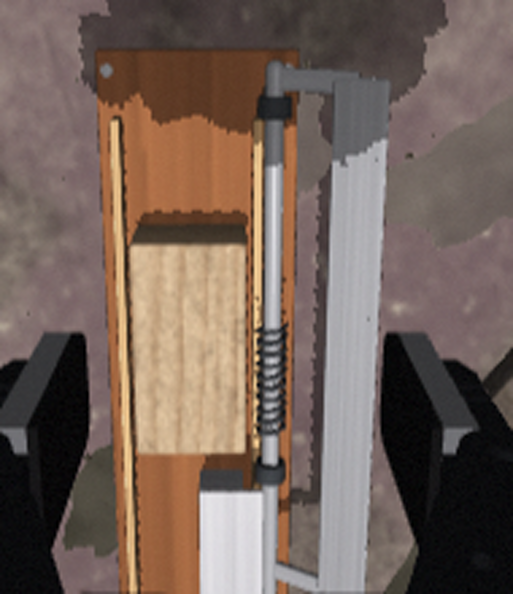

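Scene and side agree with each other, but the wrist view puts the lane about 6 mm further to +y. I'll descend above the strip and compare relative to the fingertips.

>>> apply_moves:
  moves:
    - [0,0,40,0,0,0,64]
    - [0,0,80,0,0,0,64]
    - [0,0,104,0,0,0,64]
    - [0,0,104,0,0,0,64]

```text
clock: 2.2
position: [0.5009, 0.054, 0.0906]
ee_rot: [[-0.973, 0.233, -0.007], [0.233, 0.973, -0.001], [0.007, -0.002, -1.0]]
contact_force: [-0.6, 0.1, -0.5]
width: 0.0547
```

Run:
```python
from h import *
H=(.6245,-.003,-.2355)
s=monitor.observe();p=s["position"];R=s["ee_rot"];print(p,s["clock"],s["contact_force"])
L=[p+R@np.array([dx,sg*y,n/1e3]) for n in (8,14) for sg in (-1,1) for y in (.0275,.042) for dx in (0,)]
box={"scene":(190,180,150,110),"side":(180,120,160,120),"wrist":(190,120,200,150)}
for n in ["side","wrist","scene"]:
    c=read_camera(n); x,y,w,h=box[n]
    a=c["image"][y:y+h,x:x+w,::-1]; f=4 if n=="wrist" else 5
    cv2.imwrite(f"pics/{n}2c.png",cv2.resize(a,None,fx=f,fy=f,interpolation=cv2.INTER_CUBIC))
    print(n,f,np.round((proj(c,L)-[x,y])*f).astype(int).tolist())
    pts=W(np.array([(-170,70,57.7),(-170,52.4,48.3),(-175,-34,4),(-175,46,4),(-150,-30,14),(-110,-22.5,34),(-110,22.5,34)])/1e3,H)
    print(np.round((proj(c,pts)-[x,y])*f).astype(int).tolist())
```

```text
[0.50093793 0.05401196 0.09056849] 2.2 [-0.58407763  0.09439636 -0.5189902 ]
side 5 [[194, 335], [191, 349], [205, 288], [208, 276], [195, 347], [192, 360], [206, 299], [208, 287]]
[[136, 319], [132, 352], [104, 516], [124, 438], [157, 494], [243, 450], [251, 407]]
wrist 4 [[160, 576], [46, 576], [593, 576], [707, 576], [168, 555], [58, 555], [586, 555], [696, 555]]
[[691, 256], [555, 244], [44, 171], [488, 172], [62, 319], [92, 575], [355, 575]]
scene 5 [[193, 273], [214, 292], [116, 203], [97, 185], [195, 281], [215, 300], [118, 211], [98, 193]]
[[39, 260], [65, 294], [185, 468], [77, 364], [220, 419], [273, 334], [210, 277]]
```

View pics/wrist2c.png

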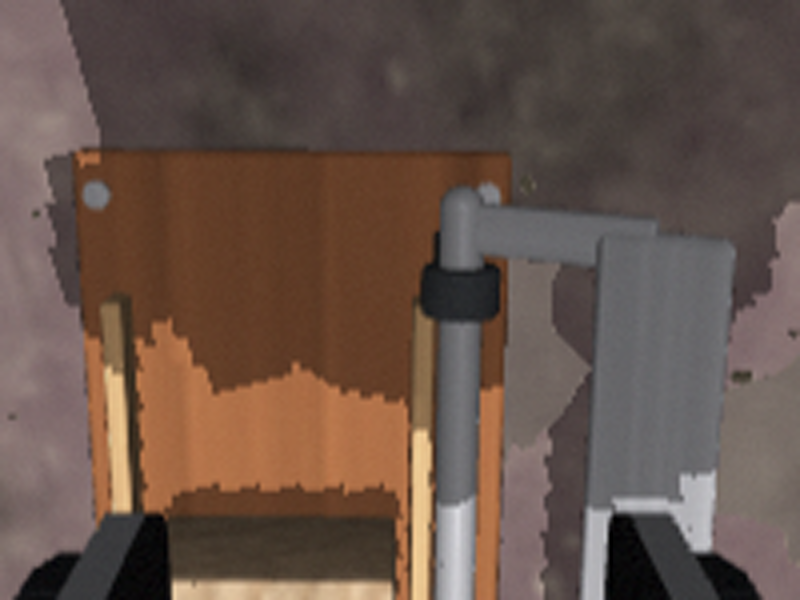

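View pics/scene2c.png

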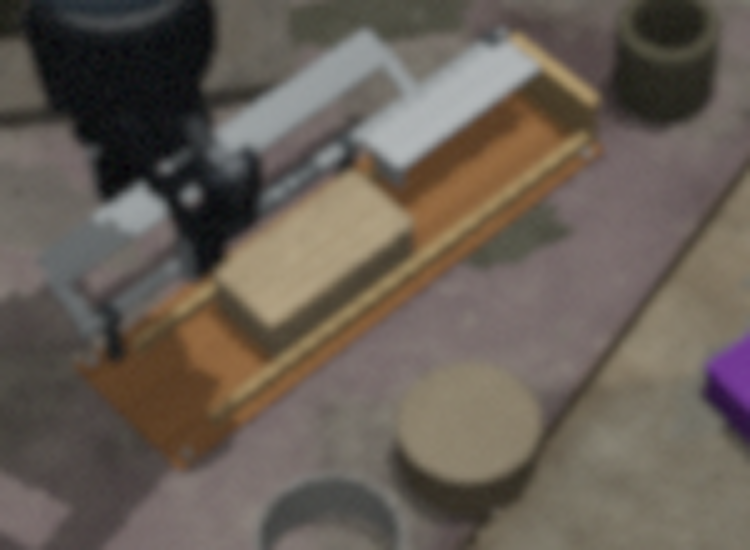

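View pics/side2c.png

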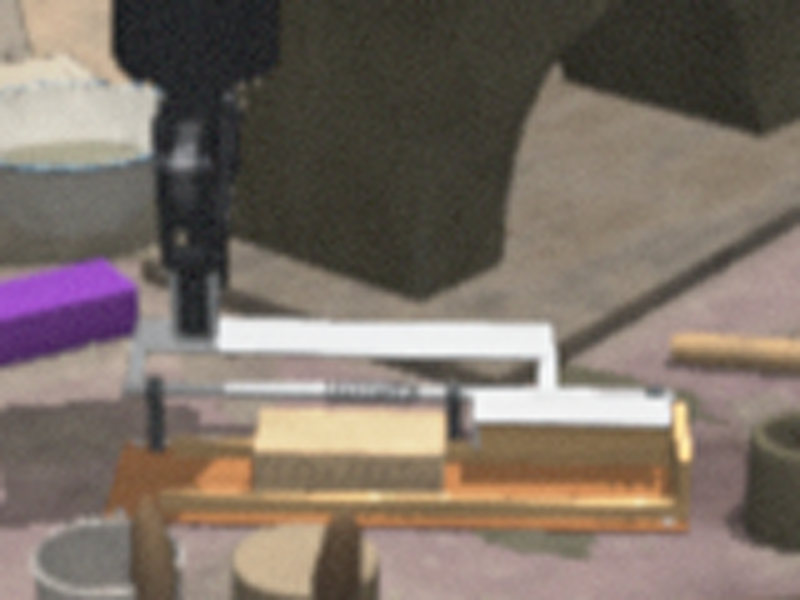

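Run:
```python
from h import *
for i in range(3):
    s=monitor.observe();print(np.round(s["position"],4),s["clock"],np.abs(s["qd"]).max())
    w=read_camera("wrist");T=w["cam_to_world"];print(np.round(s["ee_rot"].T@(T[:3,3]-s["position"])*1e3,2), np.round(s["ee_rot"].T@T[:3,:3],4).tolist())
S=lambda u,v:(190+u/4,120+v/4)
o=[((-170,70,57.7),S(735,243)),((-170,52.4,48.3),S(600,237)),((-150,-30,14),S(103,297)),((-150,-26,14),S(130,297)),((-110,22.5,34),S(393,580)),((-110,22.5,4),S(393,517))]
from scipy.optimize import least_squares
f=lambda h:(proj(w,W(np.array([a for a,_ in o])/1e3,h))-[b for _,b in o]).ravel()
r=least_squares(f,(.6245,-.003,-.2355));print(r.x,np.round(r.fun,1))
for z,u,v in [(4,78,152),(4,510,152)]:
  q=ray(w,S(u,v),z/1e3); c,s_=np.cos(r.x[2]),np.sin(r.x[2]);d=q[:2]-r.x[:2];print(q,c*d[0]+s_*d[1],-s_*d[0]+c*d[1])
```

```text
[0.5045 0.0537 0.0943] 2.35 0.019290094760637075
[  70.48    0.84 -130.58] [[0.0001, -0.9625, -0.2711], [1.0, 0.0, 0.0002], [-0.0001, -0.2711, 0.9625]]
[0.5049 0.0535 0.0947] 2.4 0.0080657409051582
[  70.5     0.85 -130.59] [[0.0001, -0.9625, -0.2711], [1.0, 0.0001, 0.0002], [-0.0001, -0.2711, 0.9625]]
[0.505  0.0533 0.0948] 2.45 0.008369667195533084
[  70.48    0.85 -130.6 ] [[0.0001, -0.9625, -0.2712], [1.0, 0.0, 0.0002], [-0.0002, -0.2712, 0.9625]]
[ 0.62718362  0.00083862 -0.25320412] [ 0.9  2.6  0.5  0.5  0.   2.3 -1.2  2.4 -0.2 -4.1 -0.4 -5.1]
[0.44762678 0.0105794  0.004     ] -0.17627175885048 -0.03555008646962049
[0.46596824 0.08678584 0.004     ] -0.17760538360934042 0.042821165707856976
```

The arm was still settling in those pictures. I'll retake now that it stands still.

Run:
```python
from h import *
import pickle
w=read_camera("wrist");pickle.dump(w,open("w3.pkl","wb"))
a=w["image"][120:270,190:390,::-1]
cv2.imwrite("pics/wrist3c.png",cv2.resize(a,None,fx=4,fy=4,interpolation=cv2.INTER_CUBIC))
c=read_camera("scene");a=c["image"][180:290,190:340,::-1]
cv2.imwrite("pics/scene3c.png",cv2.resize(a,None,fx=5,fy=5,interpolation=cv2.INTER_CUBIC))
```

```text
(no output)
```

View pics/wrist3c.png

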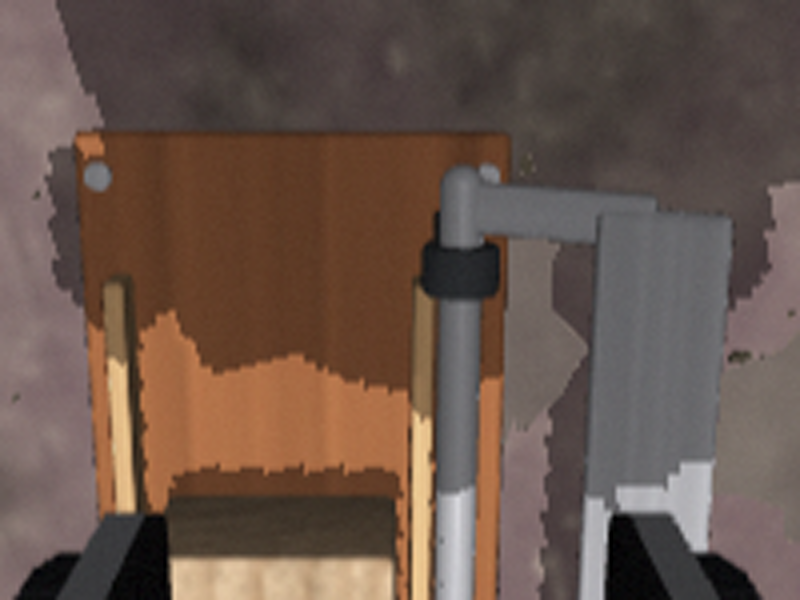

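View pics/scene3c.png

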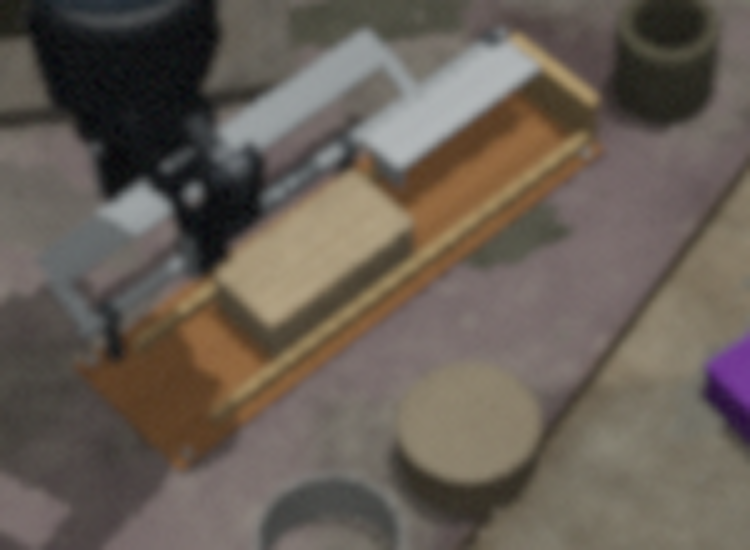

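Run:
```python
from h import *
import pickle
from scipy.optimize import least_squares
w=pickle.load(open("w3.pkl","rb"))
S=lambda u,v:(190+u/4,120+v/4)
H1=(.6245,-.003,-.2355)
o=[((-170,70,57.7),S(732,218)),((-170,52.4,48.3),S(601,213)),((-150,-30,14),S(104,279)),((-150,-26,14),S(131,279)),((-110,22.5,34),S(394,558)),((-110,22.5,4),S(394,496)),((-110,-22.5,4),S(168,496)),((-176,-34,4),S(76,134)),((-176,46,4),S(510,134))]
P=np.array([a for a,_ in o])/1e3; B=np.array([b for _,b in o])
print(np.round(proj(w,W(P,H1))-B,1).tolist())
for (a,b) in o:
  q=ray(w,b,a[2]/1e3);h=np.array(H1);c,s=np.cos(h[2]),np.sin(h[2]);d=q[:2]-h[:2];print(a,np.round([(c*d[0]+s*d[1])*1e3,(-s*d[0]+c*d[1])*1e3],1))
# lines direction of strip edges at given height
for pts,z in [([(732,218),(712,460)],57.7),([(601,213),(583,590)],48.3),([(104,279),(120,500)],14),([(510,134),(499,590)],4)]:
  q=[ray(w,S(*u),z/1e3) for u in pts];d=q[1]-q[0];print(np.arctan2(d[1],d[0]))
sc=read_camera("scene");sd=read_camera("side")
# direct triangulation of block top near corners etc.
def tri(a,b):
  A=[];Y=[]
  for c,uv in ((sc,a),(sd,b)):
    T=c["cam_to_world"];d=T[:3,:3]@np.linalg.solve(c["mtx"],[uv[0],uv[1],1.]);d/=np.linalg.norm(d);M=np.eye(3)-np.outer(d,d);A.append(M);Y.append(M@T[:3,3])
  return np.linalg.lstsq(np.vstack(A),np.hstack(Y),rcond=None)[0]
SC=lambda u,v:(190+u/5,180+v/5); SD=lambda u,v:(180+u/5,120+v/5)
for n,a,b in [("blk front near top",SC(270,327),SD(253,452)),("blk front far top",SC(412,226),SD(447,452)),("stripR",SC(370,28),SD(552,325)),("stripL",SC(40,262),SD(138,322)),("base fr",SC(602,150),SD(688,528)),("base fl",SC(182,468),SD(107,512))]:
  print(n,np.round(tri(a,b)*1e3,1))
```

```text
[[-10.7, 3.6], [-11.7, 2.0], [-9.9, 5.2], [-11.1, 5.2], [-9.4, -1.3], [-8.5, -2.4], [-9.4, -2.3], [-7.6, 3.4], [-5.7, 3.3]]
(-170, 70, 57.7) [-172.    75.9]
(-170, 52.4, 48.3) [-171.2   59.2]
(-150, -30, 14) [-153.8  -22.6]
(-150, -26, 14) [-153.8  -17.8]
(-110, 22.5, 34) [-109.    28.9]
(-110, 22.5, 4) [-108.    29.2]
(-110, -22.5, 4) [-108.   -15.3]
(-176, -34, 4) [-178.4  -28.4]
(-176, 46, 4) [-178.3   50.1]
-0.24030690857014836
-0.2352910091674083
-0.22917174456144182
-0.2327889678909503
blk front near top [517.5   6.3  29.6]
blk front far top [604.1 -16.   30.5]
stripR [675.4  56.7  58.4]
stripL [476.2 104.7  55.8]
base fr [712.5 -57.1   1. ]
base fl [447.    6.7   4.2]
```

Yaw agrees (-0.2355). Relative to the fingers in the wrist view, the lane lies about 5 mm further to +y than the scene/side fit says. I trust the wrist because fingers and strip appear together in it. I'll shift 4 mm in +y and lower partway.

>>> apply_moves:
  moves:
    - [0,4,5,0,0,0,64]
    - [0,4,10,0,0,0,64]
    - [0,4,14,0,0,0,64]
    - [0,4,14,0,0,0,64]
    - [0,4,14,0,0,0,64]
    - [0,4,14,0,0,0,64]

```text
clock: 3.3
position: [0.5053, 0.0565, 0.0799]
ee_rot: [[-0.972, 0.235, 0.001], [0.235, 0.972, -0.0], [-0.001, 0.0, -1.0]]
contact_force: [-0.5, -0.5, -0.0]
width: 0.0547
```

```bash
cat > look.py <<'E'
from h import *
import sys
k=sys.argv[1]
box={"scene":(190,180,160,110),"side":(180,120,160,110),"wrist":(190,120,200,150)}
for n in sys.argv[2:]:
    c=read_camera(n); x,y,w,h=box[n]; f=4 if n=="wrist" else 5
    cv2.imwrite(f"pics/{n}{k}.png",cv2.resize(c["image"][y:y+h,x:x+w,::-1],None,fx=f,fy=f,interpolation=cv2.INTER_CUBIC))
s=monitor.observe();p=s["position"];d=p[:2]-[.6245,-.003];c,sn=np.cos(-.2355),np.sin(-.2355)
print(s["clock"],p,"local H1",np.round([(c*d[0]+sn*d[1])*1e3,(-sn*d[0]+c*d[1])*1e3],1),"F",np.round(s["contact_force"],1),"Fx,Fy local",round(c*s["contact_force"][0]+sn*s["contact_force"][1],1),"rot",np.round(s["ee_rot"],3).tolist(),s["width"])
E
python3 look.py 4 wrist side
```

```text
3.4 [0.50538817 0.05652165 0.08001306] local H1 [-129.7   30.1] F [-0.6  0.2  0.3] Fx,Fy local -0.6 rot [[-0.972, 0.235, 0.001], [0.235, 0.972, 0.0], [-0.001, 0.0, -1.0]] 0.05446078997033182
```

View pics/wrist4.png

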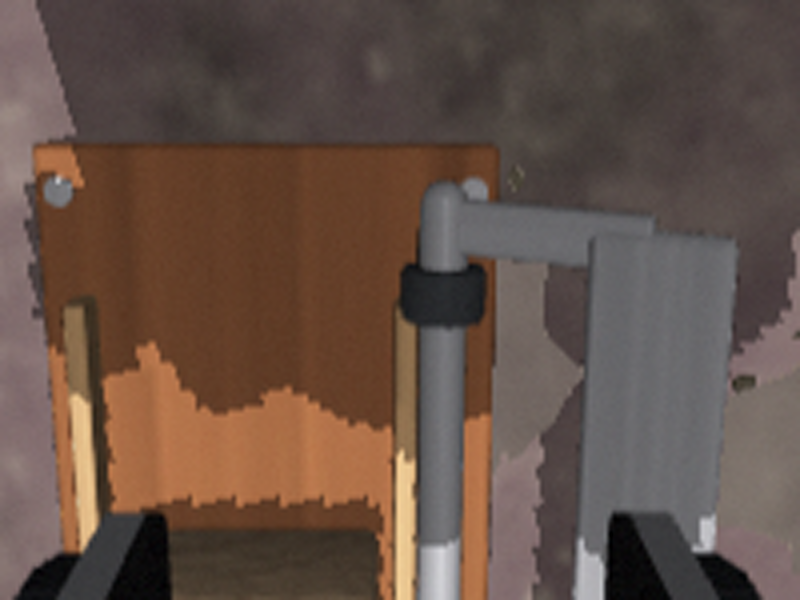

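View pics/side4.png

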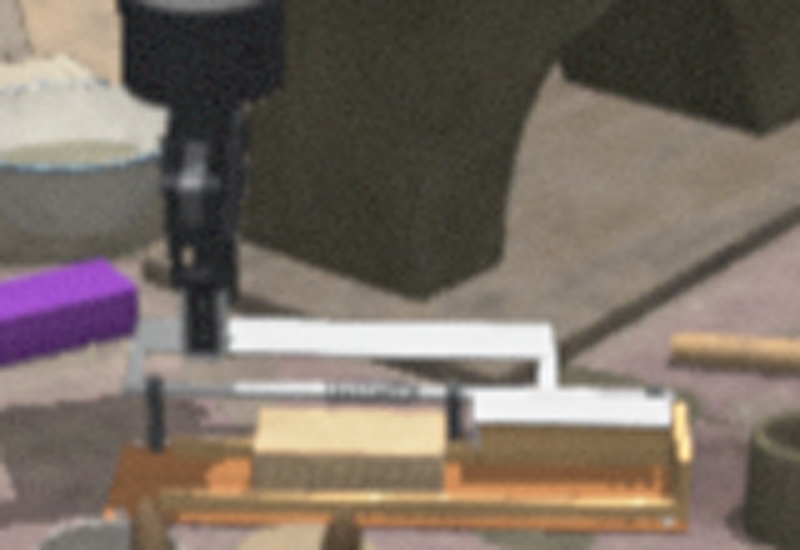

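Wrist view: the right finger's inner edge is at x=610 (crop), over the strip (580–713). The left finger is over the lane. Offsets put the TCP at holder y≈25.6. Pressing down now.

>>> apply_moves:
  moves:
    - [0,0,8,0,0,0,64]
    - [0,0,16,0,0,0,64]
    - [0,0,24,0,0,0,64]
    - [0,0,32,0,0,0,64]
    - [0,0,40,0,0,0,64]
    - [0,0,40,0,0,0,64]
    - [0,0,40,0,0,0,64]
    - [0,0,40,0,0,0,64]

```text
clock: 4.2
position: [0.5058, 0.0566, 0.0397]
ee_rot: [[-0.972, 0.235, 0.001], [0.235, 0.972, 0.0], [-0.001, 0.0, -1.0]]
contact_force: [-0.6, 1.2, 4.8]
width: 0.0546
```

```bash
python3 look.py 5 wrist side scene
```

```text
4.35 [0.50578706 0.05663532 0.03975931] local H1 [-129.4   30.3] F [-0.1  1.3  5. ] Fx,Fy local -0.3 rot [[-0.972, 0.235, 0.001], [0.235, 0.972, 0.0], [-0.001, 0.001, -1.0]] 0.05473598343992851
```

View pics/side5.png

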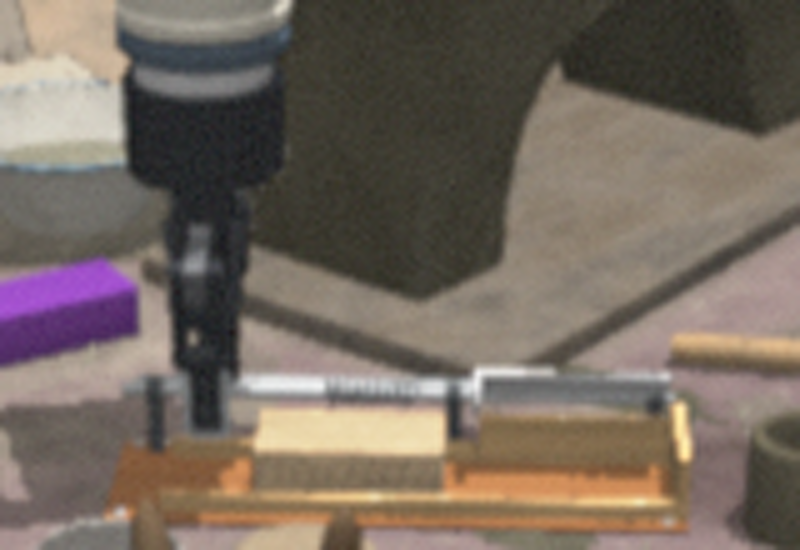

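View pics/scene5.png

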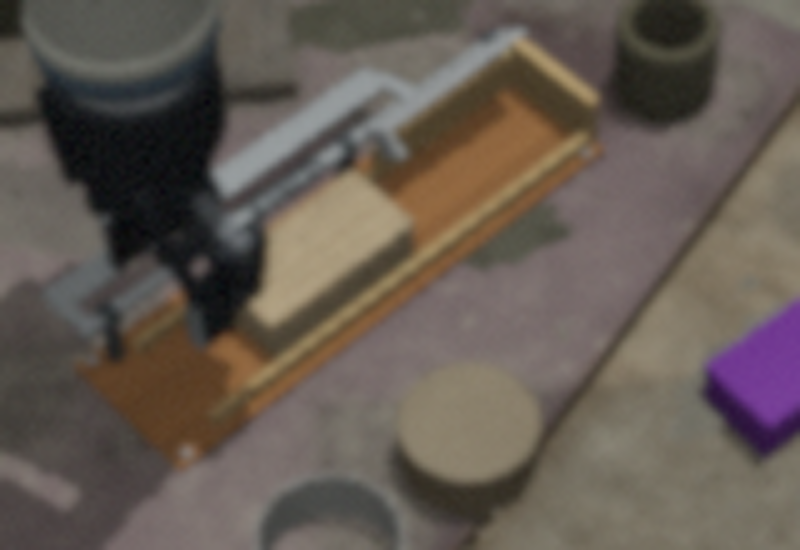

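View pics/wrist5.png

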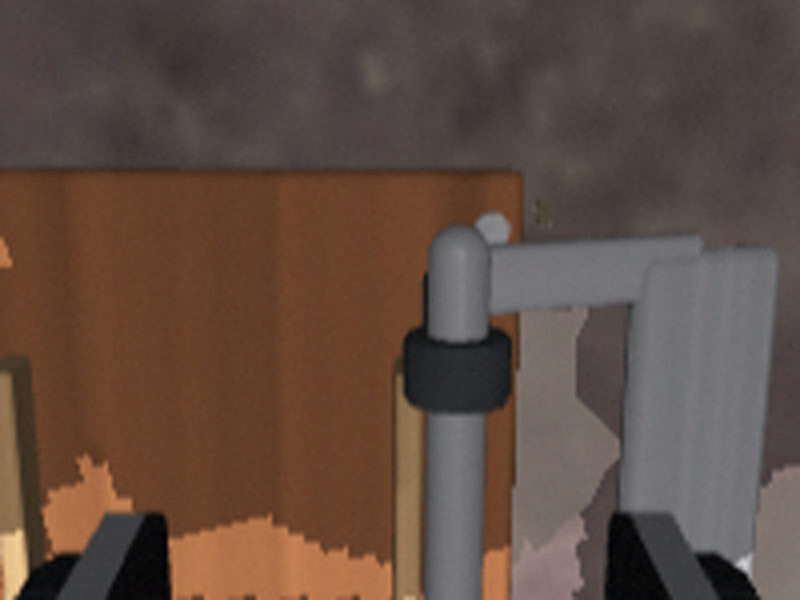

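The flap is partly open at 5 N. I go down further.

>>> apply_moves:
  moves:
    - [0,0,4,0,0,0,64]
    - [0,0,7,0,0,0,64]
    - [0,0,9,0,0,0,64]
    - [0,0,9,0,0,0,64]
    - [0,0,9,0,0,0,64]

```text
clock: 4.85
position: [0.5062, 0.0567, 0.0306]
ee_rot: [[-0.972, 0.235, 0.002], [0.235, 0.972, 0.0], [-0.002, 0.001, -1.0]]
contact_force: [1.3, 1.4, 7.7]
width: 0.0549
```

```bash
python3 look.py 6 side scene
```

```text
4.95 [0.50620482 0.0567705  0.03060975] local H1 [-129.    30.5] F [0.1 0.7 6.4] Fx,Fy local -0.1 rot [[-0.972, 0.235, 0.002], [0.235, 0.972, 0.0], [-0.002, 0.001, -1.0]] 0.05440709394513887
```

View pics/side6.png

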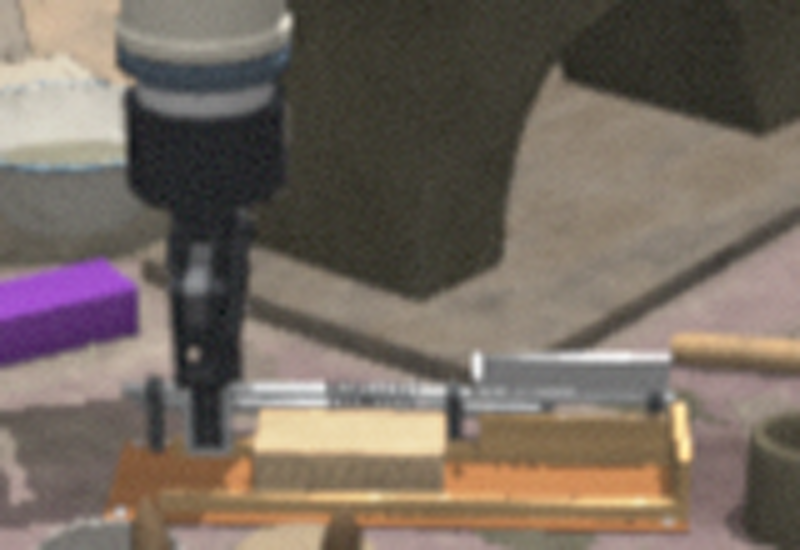

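View pics/scene6.png

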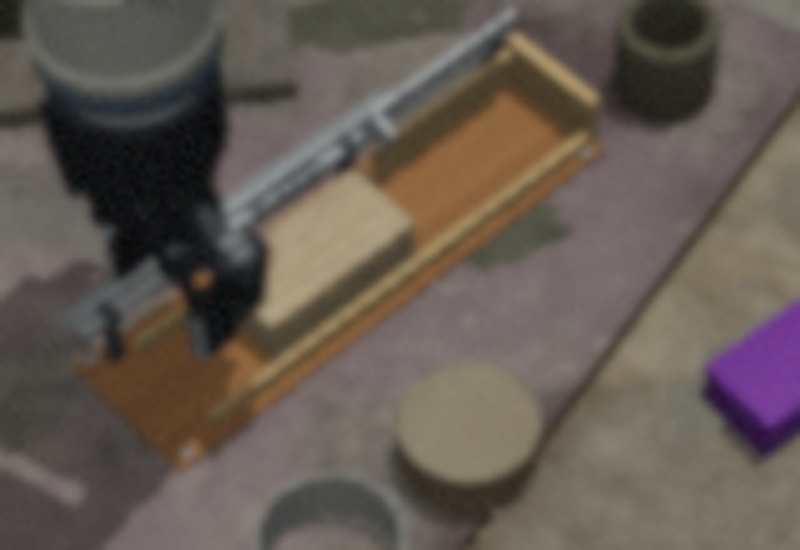

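>>> apply_moves:
  moves:
    - [0,0,2,0,0,0,64]
    - [0,0,3,0,0,0,64]
    - [0,0,3,0,0,0,64]

```text
clock: 5.25
position: [0.5068, 0.057, 0.0274]
ee_rot: [[-0.972, 0.235, 0.003], [0.235, 0.972, 0.001], [-0.003, 0.001, -1.0]]
contact_force: [-0.0, 1.5, 6.0]
width: 0.055
```

```bash
python3 look.py 7 side wrist
python3 - <<'E'
from h import *
t=-.2355
for off in (0,.005):
  H=(.6245-np.sin(t)*off,-.003+np.cos(t)*off,t)
  for n,b in (("side",(180,120)),):
    c=read_camera(n)
    for a in (0,.9,1.1,1.2,1.3,1.4):
      P=[(x/1e3,(33-29*np.cos(a))/1e3,(38+29*np.sin(a))/1e3) for x in (0,86)]
      print(off,n,a,np.round((proj(c,W(P,H))-b)*5).tolist())
E
```

```text
5.35 [0.50681438 0.05702926 0.02746149] local H1 [-128.4   30.9] F [0.6 1.8 5.5] Fx,Fy local 0.1 rot [[-0.972, 0.235, 0.003], [0.235, 0.972, 0.001], [-0.003, 0.001, -1.0]] 0.05470064687845916
0 side 0 [[479.0, 421.0], [660.0, 424.0]]
0 side 0.9 [[480.0, 368.0], [661.0, 371.0]]
0 side 1.1 [[480.0, 358.0], [660.0, 361.0]]
0 side 1.2 [[480.0, 353.0], [660.0, 356.0]]
0 side 1.3 [[480.0, 349.0], [660.0, 352.0]]
0 side 1.4 [[480.0, 345.0], [660.0, 348.0]]
0.005 side 0 [[479.0, 416.0], [659.0, 419.0]]
0.005 side 0.9 [[480.0, 363.0], [660.0, 367.0]]
0.005 side 1.1 [[480.0, 353.0], [660.0, 356.0]]
0.005 side 1.2 [[480.0, 348.0], [660.0, 352.0]]
0.005 side 1.3 [[480.0, 344.0], [659.0, 347.0]]
0.005 side 1.4 [[480.0, 341.0], [659.0, 344.0]]
```

View pics/side7.png

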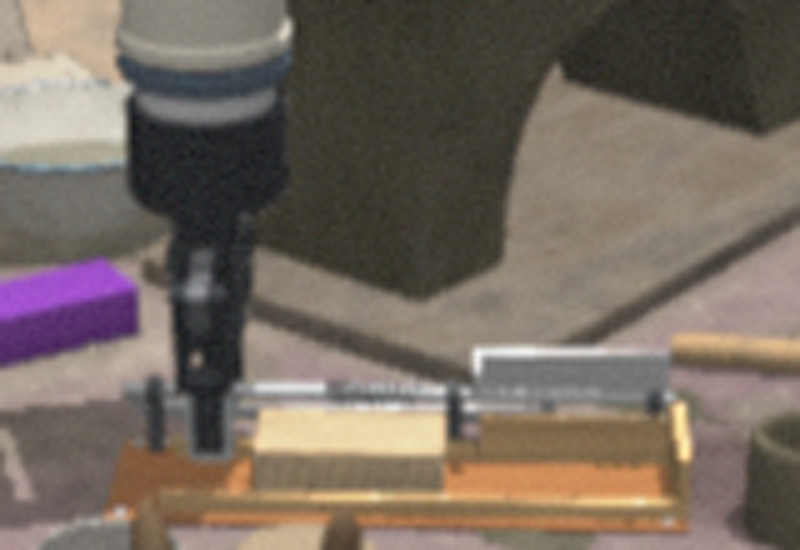

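View pics/wrist7.png

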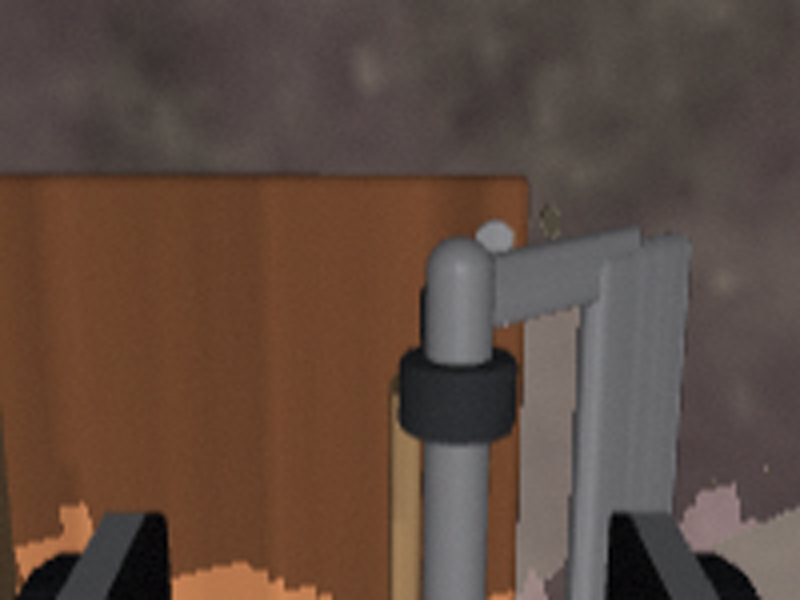

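Side view: the plate's upper edge is at row ~348, so the flap is at about 1.25–1.35 rad, with 6 N on the strip. Now I push slowly (tool −x is holder +x).

>>> apply_moves:
  moves:
    - [-4,0,0.5,0,0,0,64]
    - [-8,0,0.5,0,0,0,64]
    - [-13,0,0.5,0,0,0,64]
    - [-18,0,0.5,0,0,0,64]
    - [-23,0,0.5,0,0,0,64]
    - [-28,0,0.5,0,0,0,64]
    - [-33,0,0.5,0,0,0,64]
    - [-38,0,0.5,0,0,0,64]
    - [-43,0,0.5,0,0,0,64]
    - [-47,0,0.5,0,0,0,64]
    - [-50,0,0.5,0,0,0,64]
    - [-50,0,0.5,0,0,0,64]

```text
clock: 6.65
position: [0.555, 0.0458, 0.0264]
ee_rot: [[-0.972, 0.235, 0.002], [0.235, 0.972, 0.001], [-0.002, 0.002, -1.0]]
contact_force: [-1.3, 4.5, 2.9]
width: 0.0548
```

```bash
python3 look.py 8 side scene
```

```text
6.75 [0.55500169 0.04576376 0.02656424] local H1 [-79.   31.2] F [-1.2  6.4  3.1] Fx,Fy local -2.7 rot [[-0.972, 0.235, 0.002], [0.235, 0.972, 0.001], [-0.002, 0.002, -1.0]] 0.05467943634664845
```

View pics/side8.png

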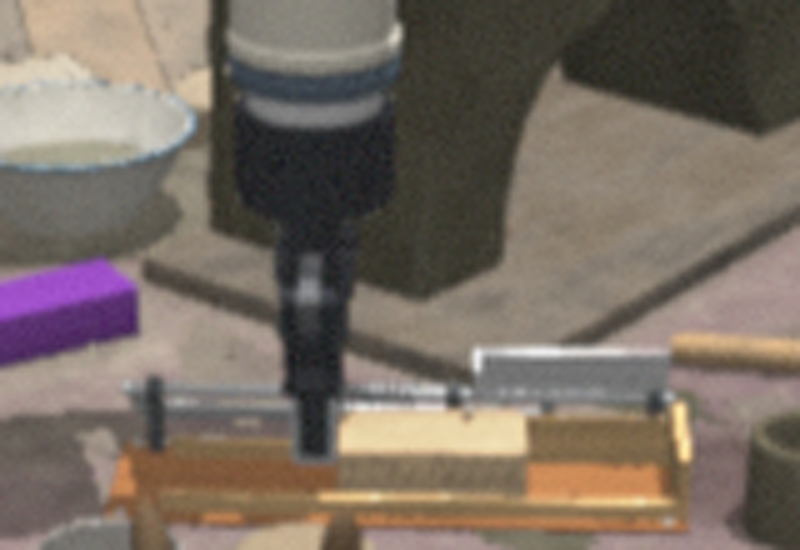

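View pics/scene8.png

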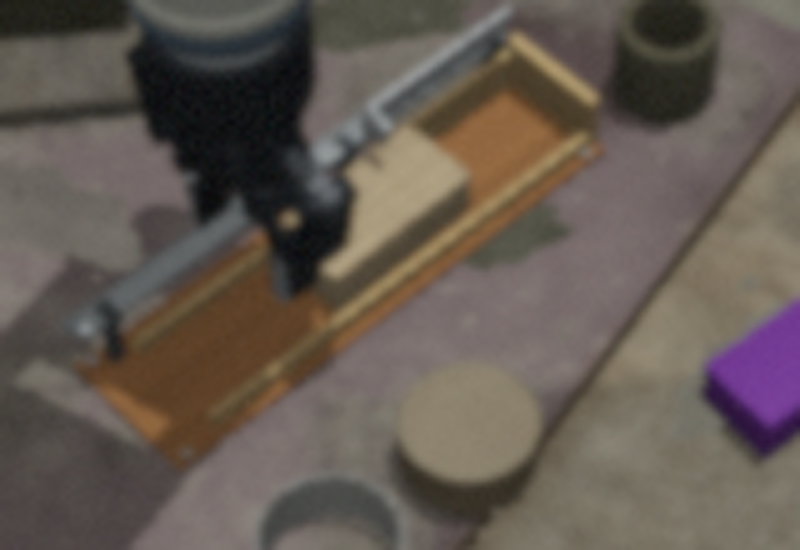

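>>> apply_moves:
  moves:
    - [-4,0,-0.5,0,0,0,64]
    - [-9,-0.5,-0.5,0,0,0,64]
    - [-14,-0.5,-0.5,0,0,0,64]
    - [-20,-0.5,-0.5,0,0,0,64]
    - [-26,-0.5,-0.5,0,0,0,64]
    - [-32,-0.5,-0.5,0,0,0,64]
    - [-38,-0.5,-0.5,0,0,0,64]
    - [-43,-0.5,-0.5,0,0,0,64]
    - [-48,-0.5,-0.5,0,0,0,64]
    - [-52,-0.5,-0.5,0,0,0,64]
    - [-55,-0.5,-0.5,0,0,0,64]
    - [-56,-0.5,-0.5,0,0,0,64]

```text
clock: 7.95
position: [0.6087, 0.0326, 0.0266]
ee_rot: [[-0.972, 0.235, 0.001], [0.235, 0.972, 0.002], [-0.0, 0.002, -1.0]]
contact_force: [-3.0, 4.6, 4.1]
width: 0.0545
```

```bash
python3 look.py 9 side scene
```

```text
8.05 [0.60875054 0.0325661  0.02661291] local H1 [-23.6  30.9] F [-2.5  5.4  4. ] Fx,Fy local -3.7 rot [[-0.972, 0.235, 0.001], [0.235, 0.972, 0.002], [-0.0, 0.002, -1.0]] 0.054730327893904536
```

View pics/side9.png

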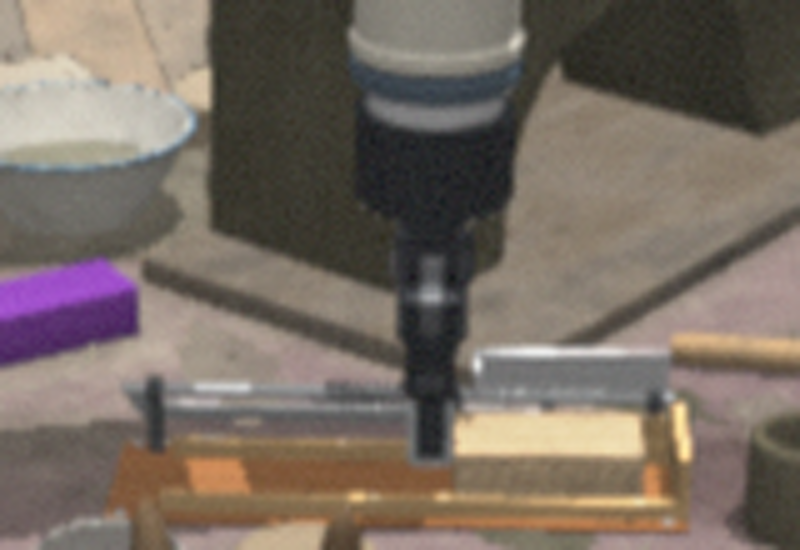

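View pics/scene9.png

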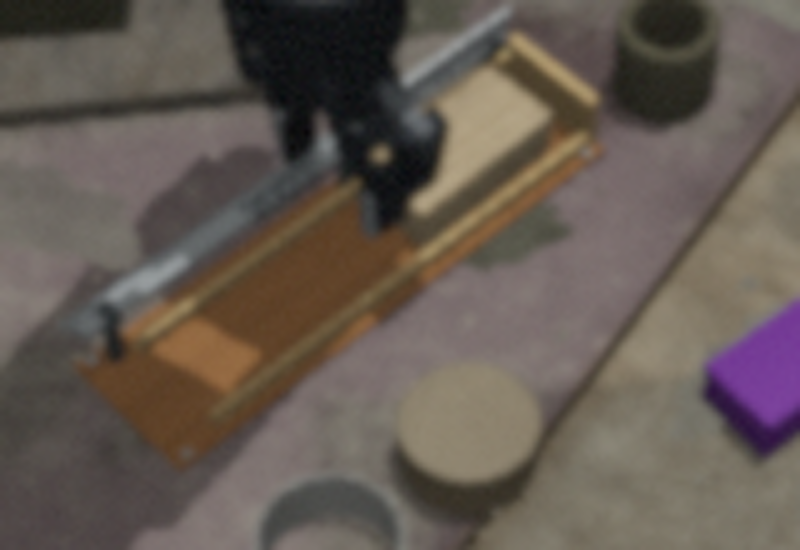

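The block is in the pocket with about 14 mm left (side view: block end x≈643, stop ≈673). Final slow approach.

>>> apply_moves:
  moves:
    - [-2,0,0,0,0,0,64]
    - [-4,0,0,0,0,0,64]
    - [-6,0,0,0,0,0,64]
    - [-8,0,0,0,0,0,64]
    - [-9.5,0,0,0,0,0,64]
    - [-11,0,0,0,0,0,64]
    - [-12,0,0,0,0,0,64]
    - [-12,0,0,0,0,0,64]

```text
clock: 8.85
position: [0.6196, 0.0303, 0.026]
ee_rot: [[-0.972, 0.235, -0.001], [0.235, 0.972, 0.002], [0.001, 0.002, -1.0]]
contact_force: [-2.4, 4.8, 3.3]
width: 0.0546
```

```bash
python3 look.py 10 side
```

```text
8.9 [0.61957927 0.03028676 0.02601707] local H1 [-12.6  31.2] F [-3.   4.1  4.2] Fx,Fy local -3.9 rot [[-0.972, 0.235, -0.001], [0.235, 0.972, 0.002], [0.001, 0.002, -1.0]] 0.05445497515347507
```

View pics/side10.png

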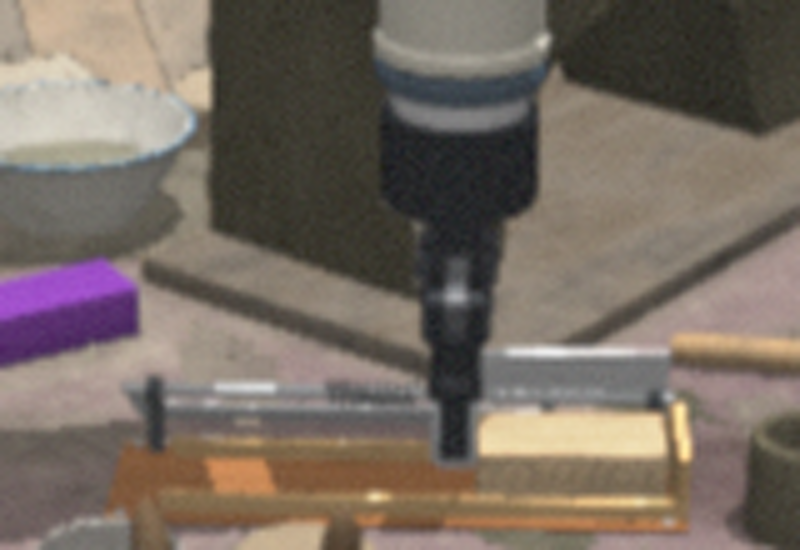

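>>> apply_moves:
  moves:
    - [-0.7,0,0,0,0,0,64]
    - [-1.4,0,0,0,0,0,64]
    - [-2.1,0,0,0,0,0,64]
    - [-2.5,0,0,0,0,0,64]
    - [-2.5,0,0,0,0,0,64]

```text
clock: 9.4
position: [0.6213, 0.0301, 0.0255]
ee_rot: [[-0.972, 0.235, -0.003], [0.235, 0.972, 0.003], [0.003, 0.002, -1.0]]
contact_force: [-3.2, 4.3, 4.8]
width: 0.0549
```

```bash
python3 look.py 11 side
```

```text
9.45 [0.62127647 0.03013981 0.0255419 ] local H1 [-10.9  31.5] F [-2.2  5.   4.3] Fx,Fy local -3.3 rot [[-0.972, 0.235, -0.002], [0.235, 0.972, 0.003], [0.003, 0.002, -1.0]] 0.05479785766492079
```

View pics/side11.png

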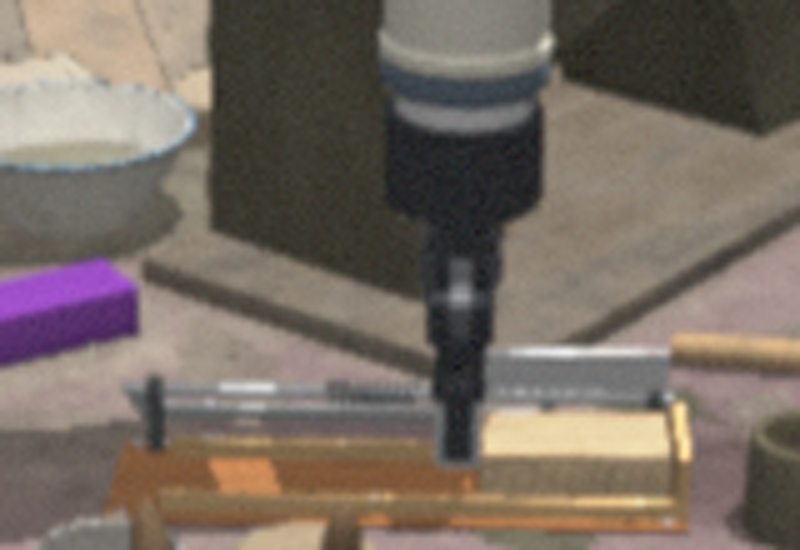

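>>> apply_moves:
  moves:
    - [-0.7,-0.5,-0.4,0,0,0,64]
    - [-1.4,-0.5,-0.4,0,0,0,64]
    - [-2.0,-0.5,-0.4,0,0,0,64]
    - [-2.6,-0.5,-0.4,0,0,0,64]
    - [-2.6,-0.5,-0.4,0,0,0,64]

```text
clock: 9.95
position: [0.6229, 0.0295, 0.0254]
ee_rot: [[-0.972, 0.235, -0.004], [0.235, 0.972, 0.003], [0.005, 0.002, -1.0]]
contact_force: [-1.8, 4.3, 4.2]
width: 0.0546
```

```bash
python3 look.py 12 side
```

```text
10.0 [0.62284546 0.02952554 0.02538355] local H1 [-9.2 31.2] F [-3.1  5.2  3.7] Fx,Fy local -4.2 rot [[-0.972, 0.235, -0.004], [0.235, 0.972, 0.003], [0.005, 0.002, -1.0]] 0.05437147292717873
```

View pics/side12.png

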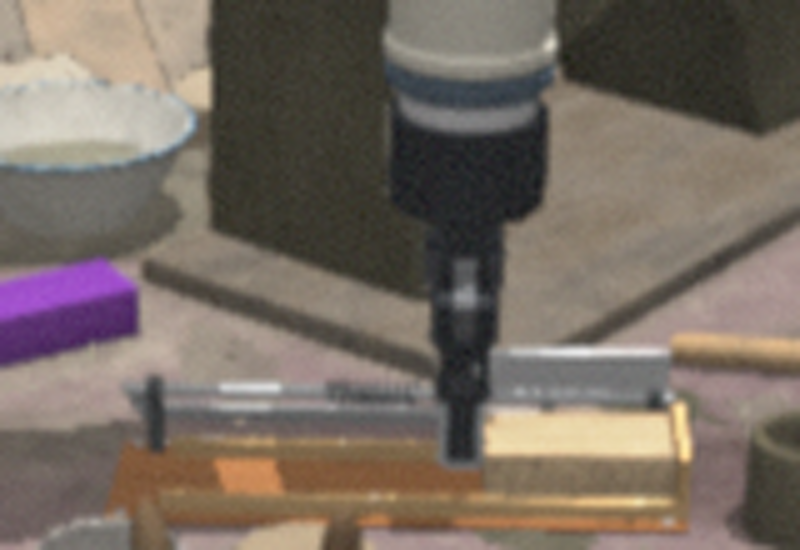

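>>> apply_moves:
  moves:
    - [-0.7,-0.5,-0.4,0,0,0,64]
    - [-1.4,-0.5,-0.4,0,0,0,64]
    - [-2.0,-0.5,-0.4,0,0,0,64]
    - [-2.0,-0.5,-0.4,0,0,0,64]

```text
clock: 10.4
position: [0.6231, 0.0293, 0.0251]
ee_rot: [[-0.972, 0.236, -0.008], [0.235, 0.972, 0.004], [0.008, 0.002, -1.0]]
contact_force: [-5.3, 5.9, 5.2]
width: 0.0547
```

```bash
python3 look.py 13 side scene
```

```text
10.5 [0.62313453 0.02922514 0.02517289] local H1 [-8.8 31. ] F [-4.3  5.1  5.4] Fx,Fy local -5.3 rot [[-0.972, 0.236, -0.008], [0.235, 0.972, 0.004], [0.008, 0.002, -1.0]] 0.054826255113410785
```

View pics/side13.png

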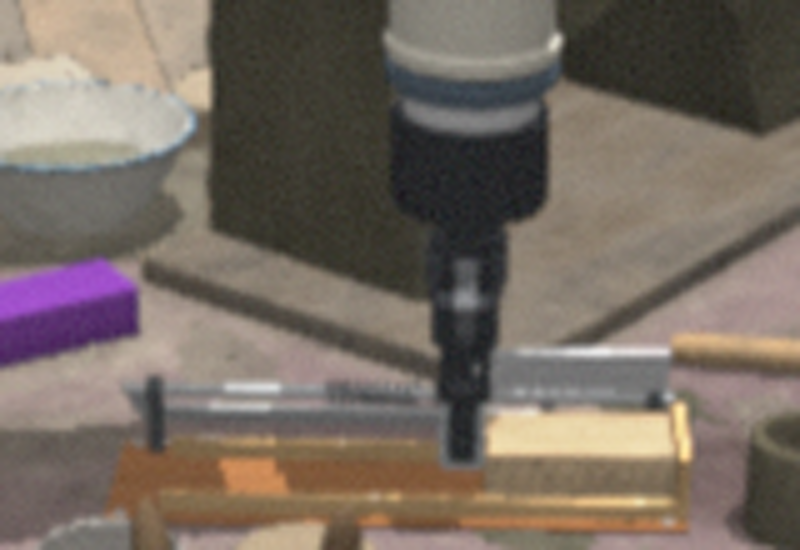

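View pics/scene13.png

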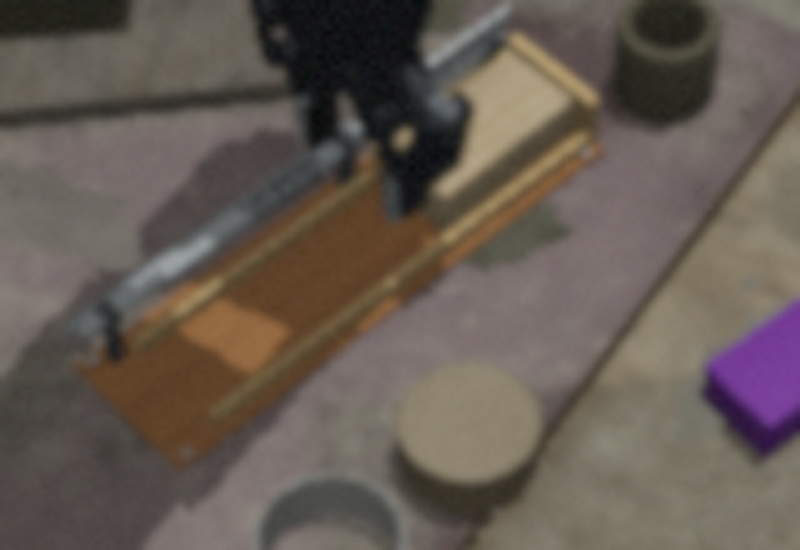

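It seems to stall against the stop: 0.4 mm gained of 2 commanded, with force rising. One more gentle press to confirm.

>>> apply_moves:
  moves:
    - [-1,-0.3,-0.4,0,0,0,64]
    - [-2,-0.3,-0.4,0,0,0,64]
    - [-3,-0.3,-0.4,0,0,0,64]
    - [-3,-0.3,-0.4,0,0,0,64]
    - [-3,-0.3,-0.4,0,0,0,64]

```text
clock: 11.0
position: [0.6232, 0.029, 0.0248]
ee_rot: [[-0.972, 0.236, -0.014], [0.236, 0.972, 0.005], [0.014, 0.001, -1.0]]
contact_force: [-9.0, 5.6, 7.7]
width: 0.0549
```

```bash
python3 look.py 14 side scene
```

```text
11.1 [0.62318913 0.02899313 0.02485518] local H1 [-8.7 30.8] F [-8.9  6.   8.5] Fx,Fy local -10.0 rot [[-0.972, 0.236, -0.013], [0.236, 0.972, 0.005], [0.014, 0.001, -1.0]] 0.05459604519704354
```

View pics/side14.png

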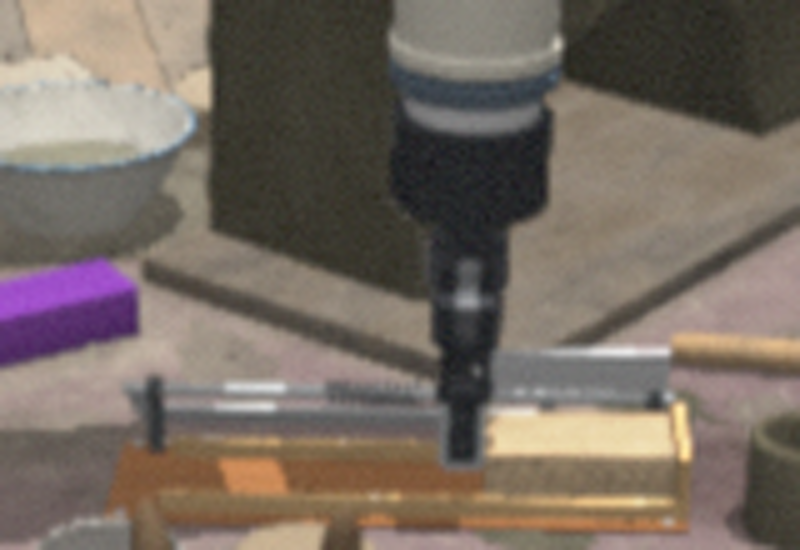

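The block is stalled at 10 N with no further motion, so it is home. I back off along the lane with the strip still held, then lift.

>>> apply_moves:
  moves:
    - [3,0,0,0,0,0,64]
    - [8,0,0,0,0,0,64]
    - [14,0,0,0,0,0,64]
    - [20,0,0,0,0,0,64]
    - [26,0,0,0,0,0,64]
    - [30,0,0,0,0,0,64]
    - [30,0,0,0,0,0,64]

```text
clock: 11.8
position: [0.5952, 0.0363, 0.0257]
ee_rot: [[-0.972, 0.236, -0.01], [0.236, 0.972, 0.005], [0.011, 0.002, -1.0]]
contact_force: [2.8, 3.9, 3.2]
width: 0.0546
```

>>> apply_moves:
  moves:
    - [0,0,-4,0,0,0,64]
    - [0,0,-9,0,0,0,64]
    - [0,0,-14,0,0,0,64]
    - [0,0,-20,0,0,0,64]
    - [0,0,-26,0,0,0,64]
    - [0,0,-33,0,0,0,64]
    - [0,0,-40,0,0,0,64]
    - [0,0,-50,0,0,0,64]
    - [0,0,-65,0,0,0,64]
    - [0,0,-90,0,0,0,64]
    - [0,0,-120,0,0,0,64]
    - [0,0,-120,0,0,0,64]

```text
clock: 13.0
position: [0.5992, 0.0358, 0.1506]
ee_rot: [[-0.972, 0.236, -0.003], [0.236, 0.972, 0.005], [0.004, 0.004, -1.0]]
contact_force: [0.1, 0.4, -0.2]
width: 0.0547
```

```bash
python3 look.py 15 side scene
```

```text
13.1 [0.5969944  0.03578843 0.14713085] local H1 [-35.8  31.3] F [-0.7 -0.5  0. ] Fx,Fy local -0.6 rot [[-0.972, 0.236, -0.008], [0.236, 0.972, 0.005], [0.009, 0.003, -1.0]] 0.05453137021558599
```

View pics/side15.png

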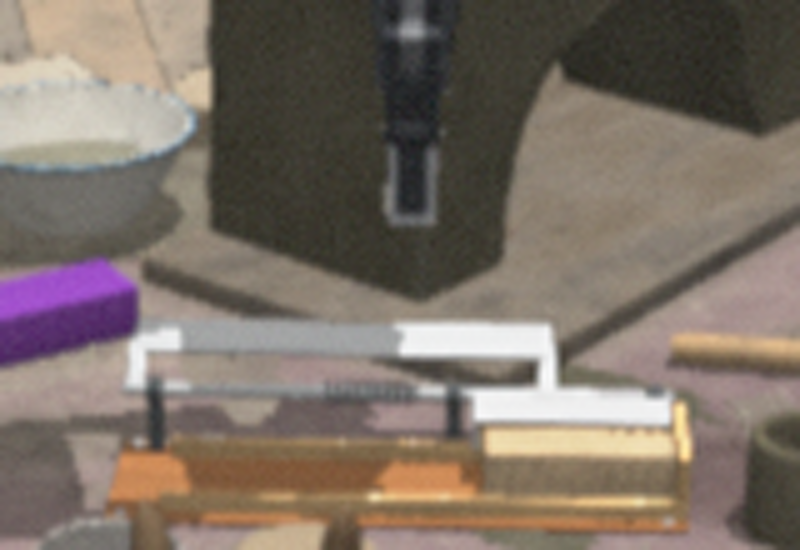

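View pics/scene15.png

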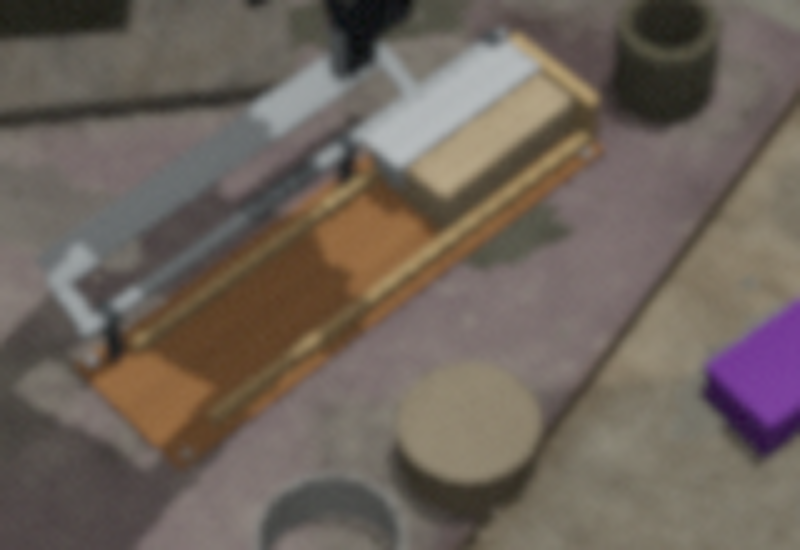

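The flap is fully shut: plate corners (357,140) and (402,178) in the scene crop match the start picture. The block sits against the stop, the bystanders have not moved and the arm is clear at 0 N.

```bash
python3 -c "
from cell import env;print(env.job_done())"
```

```text
the job is handed in; nothing more can be done
None
```

The pine block is home in its holder with the flap shut behind it, and I have handed the job in at about 13 s of the 45 s allowed; the hand-in gave no verdict.

**What I did:** I pressed the strip down with one fingertip, at about 5–8 N, which opened the flap to an estimated 1.25–1.35 rad. With the strip held down, I slid along it and pushed the block with the other fingertip until it stalled against the stop at about 10 N. I then backed off about 28 mm along the lane with the strip still down, and lifted clear so the flap sprang shut.

**Last checks:**
- **Flap:** shut in the same image position as at the start.
- **Block:** against the stop, its near end just behind the lip.
- **Bystanders:** the mould, tube and cutter look unmoved in the pictures.
- **Arm:** touching nothing, with contact force about 0 N.

**What disagreed:** The scene and side cameras put the holder about 5–6 mm further to one side across the lane than the wrist camera did. I went by the wrist view, since it shows the fingers and the strip together, and the pressing and pushing went as planned on that basis. A sideways force of about 5 N showed on the tool during the push. I put it down to the sloping strip but did not check that.

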